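# Drop the used battery into the collection box by its lid lever

## Robot

A 6-joint arm with a two-finger parallel gripper is mounted at the origin on the work surface. World frame = base frame: x ahead of the robot, y to its left, z up, the work surface at z = 0. Lengths are in m, angles in rad, forces in N, time in s.
With the tool pointing down it reaches from about 0.3 to 0.775 m from the base axis. Payload 14.6 kg.
Tool frame: the origin (TCP) lies on the front face of the gripper's body, between the roots of the fingers; the fingertips stand 97 mm ahead of it and the grasp point (between the pads) lies 78 mm ahead of it; z points along the fingers, y is the direction in which the jaws open and shut (so a half turn about z gives the same grasp; the last joint's range is limited). The gripper opens to 94 mm and grips with 3 to 60 N. Pads are 16 mm wide; open, the fingers measure 119 mm over their backs; the gripper's body (75 mm by 177 mm) begins 78 mm behind the grasp point.
Start: joints at [1.105, 0.3, 1.521, -0, 1.321, -0.067], TCP at [0.214, 0.507, 0.303] pointing down, gripper open.
Joint ranges: [-3.03, 3.03], [-0.79, 2.21], [0.23, 2.52], [-1.04, 4.18], [0, 3.07], [-2.55, 2.55]. Speed limits (rad/s): [2.22, 2.22, 2.57, 3.14, 3.14, 3.14].

## Interface

Orientations are given as [roll, pitch, yaw] about the fixed x, y, z axes, in that order (R = Rz(yaw) Ry(pitch) Rx(roll)).
In Python, from station import ctrl gives the robot as it stands. The module is installed in compiled form; this text tells all that it offers.
- The arm moves only by the shell command python3 -m pendant 'ROWS' [FORCE]. ROWS is JSON, a list of rows, each an object of numbers: "rx", "ry", "rz": the turn, a rotation vector about the tool's x, y, z each as a share of 4 degrees, from -1 to 1; "tx", "ty", "tz": the shift along the tool's x, y, z each as a share of 0.04 m, from -1 to 1; "grip": the gripper command: -1 is fully open, 1 is shut, values between are in proportion. A call has 1 to 8 rows; each row shifts and turns the pose as measured when the row begins, along the tool's axes as they then stand; what a row does not reach is not made up. A row lasts 1/12 s, in which the tool goes at most 41.7 mm and 7.16 degrees, less where a joint would pass 70% of its speed; a pose out of reach is approached as far as the arm can. A call with a number of a shift or a turn outside -1 to 1 is refused whole. A call with a gripper value outside its range is refused whole. The fingers move at their own pace and stop on an object; FORCE is the grip in N (left out, the last holds). Time passes only in rows, so rows that do not move let the fingers close. It gives the time, the measured TCP pose, the force and the opening at its end, in the units of the state.
- ctrl.get_obs(): the state, without advancing time (a new reading comes with each control period).
- ctrl.camera(name): name is "side" or "top"; returns a dict with "pixels" (480x640x3 uint8, blue, green, red), "fx", "fy", "cx", "cy" (pixels), "k1" (the pictures are not rectified: a ray, as slopes to the right and down, at radius r is drawn at 1 + k1 r^2 times it, then the intrinsics apply), "world_from_camera" (4x4, takes a point from camera to world coordinates). Camera axes: x right, y up, looking along -z (the intrinsics and any distortion apply to the point x, -y, -z); pixel columns grow to the right and rows downward; lengths in m; the calibration is good to about 2 mm. A picture is of the moment at which its call begins. There is no depth.
- ctrl.hand_in(): hands the job in, once; it reports no verdict.
The state is a dict: "time_s": time; "qpos": joint angles; "joint_vel": joint speeds; "tau": joint torques, N m; "ee_pos": TCP position; "eef_rot": TCP orientation; "force": force on the tool from outside, world axes, zero at the start; "moment": the same for the moment, N m; "grip_width": finger opening in m.
Only numpy, scipy, OpenCV 4.12 (cv2) and the standard library are available. Lean on these libraries where they do the work, as an engineer would, in place of code of your own. Each camera call takes 0.05 s, during which the arm holds its last target.

## Task

Press the red lever paddle of the battery collection box down to lift its linked green lid, and keep it down until the blue battery waiting in the chute has rolled into the box. Then ease the lever back up slowly, so that the lid comes down gently to fully shut without slamming. Work it by the lever only, without touching the battery or the lid, and leave the stapler, tape roll and glue bottle where they are.

Things in the scene. Friction and masses are not known exactly. Their poses are not given: they have to be found in the camera images.
- bin: White open box fixed to the desk, 150 x 130 x 110 mm high; origin: centre of its underside; +x from the lever side (front) to the lid hinge (back), z up. A grey linkage casing (26 mm thick, 120 high) covers its -y side, out to y = -92; a grey feed chute sloping 14 degrees down into the box is on its +y side, out to y = 180, up to 165 high. The lever sticks out of the casing's front, towards -x.
- lever (a joint): Lever angle, rad: 0 = up at rest (lid shut), grows as the paddle is pressed down, hard stop at 0.36. Nothing latches: the lid's weight brings the lever up at once when let go. Pressing takes about 3 to 6 N on the paddle at first, 2 to 4 N near the stop.
- paddle (a point): Middle of the top face of the red paddle (32 x 32 x 8 mm) at the lever's end, on a 12 mm wide steel arm. In the lever's own straight line it is 115 mm from the pivot and 7 mm above it; that line points 0.18 rad above level at rest (outer end high) and 0.18 rad below when fully pressed. This point is 97 mm above the desk at rest, 56 mm fully down.
- lever_pivot (a point): Point on the lever's pivot axis, which runs along the box's y; fixed to the box at x = -70, y = -79, z = 70 mm.
- lid (a joint): Lid angle, rad: 0 = shut, grows as it opens, always 2.6 times the lever's angle (0.93 with the lever fully down). The battery can roll through from about 0.6. Let go, the lid falls shut in some tenths of a second. It slams if it closes faster than 1.5 rad/s in the last 0.3 rad (65 mm/s at the paddle).
- lid_edge (a point): Middle of the front edge of the lid's top. The lid is a green plate 150 x 130 x 5 mm hinged along the box's back rim (box x = 75, z = 110 mm); a 35 mm tall fin on its +y edge holds the battery back. Fully open, this edge is about 235 mm above the desk and 60 mm farther back.
- battery: Used round battery, blue with a steel end, 33 mm diameter, 60 mm long, 0.14 kg, lying in the chute against the lid's fin, its own x along the box's x. Origin at its centre, 137 mm above the desk at the start, under 60 mm once in the box. It rolls in by itself when the lid is up.
- stapler: Black desk stapler, 130 (own x) x 34 x 42 mm high, loose. Origin at the centre of its underside.
- tape: Yellow roll of tape lying flat, 68 mm diameter, 24 mm high, loose. Origin at the centre of its underside.
- glue: White glue bottle with an orange cap, standing, 34 mm diameter, 95 mm high, loose. Origin at the centre of its underside.
Things that resemble listed ones, but are neither listed nor needed, are in the scene too. Of the things like the battery, leave any that is purple or turquoise; of the rest the larger one is meant.

How it is judged:
By the outcome, as a careful person would: the job done as asked, in the order asked, and still so for the second after the job is handed in, with the robot touching nothing.
It also fails if it takes over 38 s, if anything falls off the work surface, if the arm or the gripper's body presses on something with over 40 N, if the wrist force passes 120 N, or if a joint passes its speed limit or range.

## Working session

There is one attempt and no reset: what is moved stays moved. The work goes in short steps, Python scripts to look and compute and a shell command to move; the robot and the scene stay as the last step left them, time stands still between calls to the robot, and variables do not carry over. Pictures are saved under pics/ and viewed, and the job is handed in when it is done.

```bash
mkdir -p pics
python3 - <<'E'
from station import ctrl
import cv2,json
o=ctrl.get_obs();print({k:o[k] for k in o})
for n in("side","top"):
    c=ctrl.camera(n);cv2.imwrite(f"pics/{n}0.png",c["pixels"]);print(n,c["fx"],c["fy"],c["cx"],c["cy"],c["k1"],c["world_from_camera"])
E
```

```text
{'time_s': 0.0, 'qpos': array([ 1.10541364e+00,  3.00480578e-01,  1.52158135e+00, -4.58203828e-06,
        1.32070086e+00, -6.65721178e-02]), 'joint_vel': array([ 9.69727799e-04, -7.98918797e-05, -9.11231494e-04, -1.10385015e-03,
        1.24963259e-04, -1.57151775e-03]), 'tau': array([ 7.22408895e-04, -5.31803513e+01, -3.52744102e+01,  7.08603440e-02,
        2.43866531e-02, -4.72552301e-05]), 'ee_pos': array([0.2134991 , 0.5067079 , 0.30208095]), 'eef_rot': array([-3.14042481e+00, -7.34128146e-05,  2.74278318e+00]), 'force': array([ 0.10718877,  0.24144563, -0.41284993]), 'moment': array([-0.07618381,  0.01639608, -0.01384631]), 'grip_width': 0.09379495573707894}
side 523.2513485531633 523.2513485531633 321.723295005853 235.66014801396196 0.022719021846347356 [[-0.94430311  0.15900934 -0.28811051  0.34569377]
 [-0.3288247  -0.49020941  0.80719828  0.69913466]
 [-0.01288242  0.85697769  0.51519247  0.53781661]
 [ 0.          0.          0.          1.        ]]
top 435.5034584791845 435.5034584791845 316.8392992189071 237.48648231919015 0.02629764438788903 [[-0.02144405  0.98372571 -0.17839247  0.44270282]
 [-0.99948765 -0.02533469 -0.01955977  0.02199181]
 [-0.02376096  0.17788163  0.98376498  0.80658746]
 [ 0.          0.          0.          1.        ]]
```

View pics/side0.png

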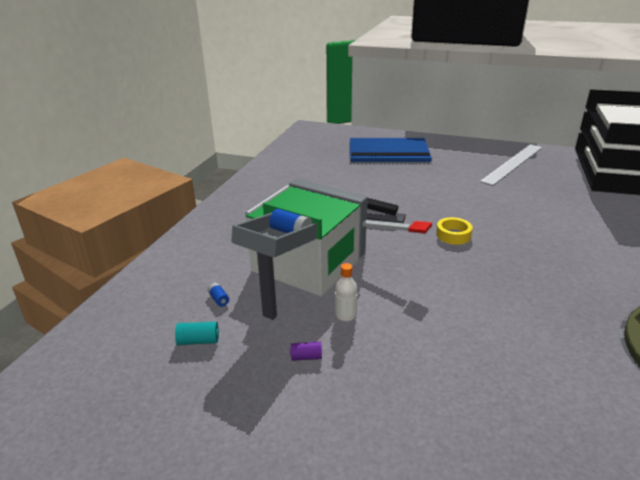

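View pics/top0.png

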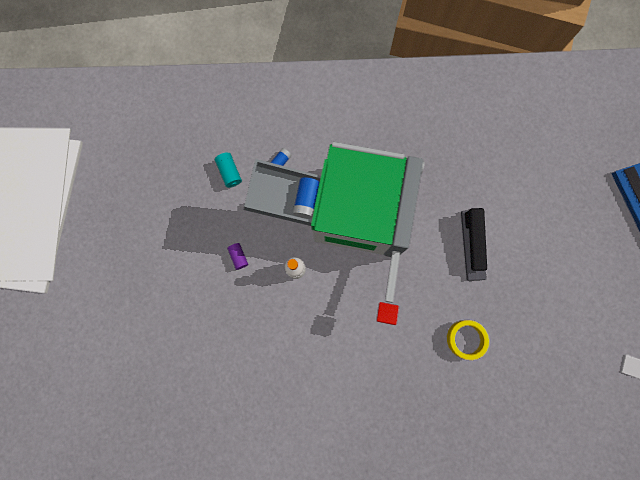

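The top view shows the red paddle at about (388,313) with the green lid at (360,195). Battery-like objects: blue in the chute (307,195, the large one), small blue on the desk (282,157), turquoise (228,170), purple (237,256). The chute one is meant. Next I'll take close crops.

```bash
cat > h.py <<'E'
import numpy as np,cv2
from scipy.optimize import least_squares
def ray(c,u,v):
    K=np.array([[c["fx"],0,c["cx"]],[0,c["fy"],c["cy"]],[0,0,1.]])
    p=cv2.undistortPoints(np.array([[[u,v]]],float),K,np.array([c["k1"],0,0,0,0.]))[0,0]
    W=np.array(c["world_from_camera"]);return W[:3,3],W[:3,:3]@np.array([p[0],-p[1],-1])
def atz(c,u,v,z):
    o,d=ray(c,u,v);return o+d*(z-o[2])/d[2]
def proj(c,P):
    W=np.array(c["world_from_camera"]);p=W[:3,:3].T@(np.array(P)-W[:3,3]);x=p[0]/-p[2];y=-p[1]/-p[2]
    s=1+c["k1"]*(x*x+y*y);return c["cx"]+c["fx"]*x*s,c["cy"]+c["fy"]*y*s
def tri(a,b):
    (o1,d1),(o2,d2)=a,b
    A=np.stack([d1,-d2],1);t=np.linalg.lstsq(A,o2-o1,rcond=None)[0]
    p,q=o1+d1*t[0],o2+d2*t[1];return (p+q)/2,np.linalg.norm(p-q)
def crop(img,x,y,w,h,s,f):
    cv2.imwrite(f,cv2.resize(img[y:y+h,x:x+w],None,fx=s,fy=s,interpolation=cv2.INTER_CUBIC))
E
python3 - <<'E'
from h import *
t=cv2.imread("pics/top0.png");s=cv2.imread("pics/side0.png")
crop(t,240,135,200,200,3,"pics/t0c.png");crop(s,220,170,230,130,3.4,"pics/s0c.png")
E
```

```text
(no output)
```

View pics/t0c.png

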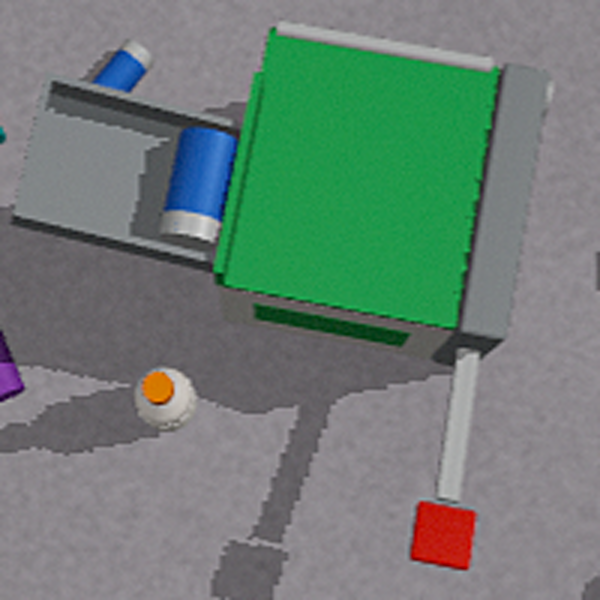

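View pics/s0c.png

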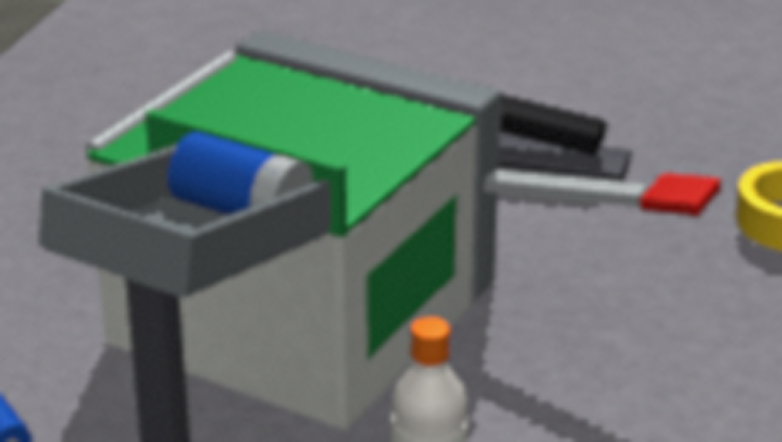

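Run:
```python
from h import *
from station import ctrl
t=ctrl.camera("top");s=ctrl.camera("side")
T=lambda x,y:(240+x/3,135+y/3)
S=lambda x,y:(220+x/3.4,170+y/3.4)
print("paddle",atz(t,*T(444,536),.097),atz(s,*S(681,190),.097),tri(ray(t,*T(444,536)),ray(s,*S(681,190))))
A={n:atz(t,*T(*p),.12) for n,p in dict(fl=(458,330),fr=(502,340),bl=(502,65),br=(550,73)).items()}
for n in A:print(n,A[n])
for a,b in(("fl","bl"),("fr","br"),("fl","fr")):
    d=A[b]-A[a];print(a,b,np.linalg.norm(d),np.arctan2(d[1],d[0]))
L={n:atz(t,*T(*p),.113) for n,p in dict(fl=(222,280),fr=(455,327),bl=(275,30),br=(498,68)).items()}
for a,b in(("fl","bl"),("fr","br"),("fl","fr"),("bl","br")):
    d=L[b]-L[a];print('lid',a,b,np.linalg.norm(d),np.arctan2(d[1],d[0]))
print("glue",atz(t,*T(158,387),.095),"tape",atz(t,468,340,.024),"stapler",atz(t,477,240,.042))
```

```text
paddle [ 0.44484423 -0.07488861  0.097     ] [ 0.44529152 -0.07266069  0.097     ] (array([ 0.44521849, -0.07501552,  0.0956901 ]), np.float64(0.0007477630914603855))
fl [ 0.55196737 -0.08462961  0.12      ]
fr [ 0.54603688 -0.10746683  0.12      ]
bl [ 0.69854051 -0.11622117  0.12      ]
br [ 0.69309581 -0.14203095  0.12      ]
fl bl 0.14993903096228306 -0.21228694274963028
fr br 0.1510662338323702 -0.23084586533410167
fl fr 0.023594694967559757 -1.8248692908197892
lid fl bl 0.1456755778563409 -0.22559672670507025
lid fr br 0.14803996748660642 -0.21184734319728044
lid fl fr 0.12760690811193168 -1.7997484323243387
lid bl br 0.1255855074180459 -1.7810863266986867
glue [0.52845937 0.076846   0.095     ] tape [ 0.39763965 -0.2201593   0.024     ] stapler [ 0.56959055 -0.24472772  0.042     ]
```

Paddle at (0.445, -0.0745, 0.097); the two cameras agree to about 2 mm. The box yaw is about -0.22, and the edge lengths match the given sizes. The first move turns the tool to yaw 2.92, closes the gripper and starts across at a safe height.

```bash
python3 -m pendant '[{"rz":-1,"grip":1},{"rz":-1,"grip":1},{"rz":-0.6,"grip":1},{"tx":-0.6,"ty":-0.9,"grip":1},{"tx":-0.6,"ty":-0.9,"grip":1},{"tx":-0.6,"ty":-0.9,"grip":1},{"tx":-0.6,"ty":-0.9,"grip":1},{"tx":-0.6,"ty":-0.9,"grip":1}]' 20
cat > st.py <<'E'
from station import ctrl
import numpy as np
from scipy.spatial.transform import Rotation as R
import sys
o=ctrl.get_obs();R_=R.from_euler('xyz',o["eef_rot"]).as_matrix()
tgt=np.array(eval(sys.argv[1])) if len(sys.argv)>1 else o["ee_pos"]
print(o["time_s"],o["ee_pos"].round(4),o["eef_rot"].round(3),"F",o["force"].round(1),"g",round(o["grip_width"],4),"shares to go",(R_.T@(tgt-o["ee_pos"])/0.04).round(2))
E
python3 st.py "[.445,-.0745,.3]"
```

```text
0.2 [0.2135 0.5068 0.3023] [-3.141 -0.     2.743] F [0.1 0.9 0.4] g 0.0941 shares to go [-10.98 -11.14   0.07]$[0]: bad value
```

```bash
python3 -m pendant '[{"rx":0,"ry":0,"rz":-1,"tx":0,"ty":0,"tz":0,"grip":1},{"rx":0,"ry":0,"rz":-1,"tx":0,"ty":0,"tz":0,"grip":1},{"rx":0,"ry":0,"rz":-0.6,"tx":0,"ty":0,"tz":0,"grip":1},{"rx":0,"ry":0,"rz":0,"tx":-0.6,"ty":-0.9,"tz":0,"grip":1},{"rx":0,"ry":0,"rz":0,"tx":-0.6,"ty":-0.9,"tz":0,"grip":1},{"rx":0,"ry":0,"rz":0,"tx":-0.6,"ty":-0.9,"tz":0,"grip":1}]' 20; python3 st.py "[.445,-.0745,.3]"
```

```text
time_s: 0.7
ee_pos: [0.2588, 0.3902, 0.2996]
eef_rot: [-3.138, -0.002, 2.941]
force: [2.5, -0.5, 0.9]
grip_width: 0.0574
0.7 [0.2588 0.3902 0.2996] [-3.138e+00 -2.000e-03  2.941e+00] F [ 2.5 -0.5  0.9] g 0.0574 shares to go [ -6.88 -10.45   0.02]
```

```bash
python3 -m pendant '[{"rx":0,"ry":0,"rz":0,"tx":-0.6,"ty":-0.9,"tz":0,"grip":1},{"rx":0,"ry":0,"rz":0,"tx":-0.6,"ty":-0.9,"tz":0,"grip":1},{"rx":0,"ry":0,"rz":0,"tx":-0.6,"ty":-0.9,"tz":0,"grip":1},{"rx":0,"ry":0,"rz":0,"tx":-0.6,"ty":-0.9,"tz":0,"grip":1},{"rx":0,"ry":0,"rz":0,"tx":-0.6,"ty":-0.9,"tz":0,"grip":1},{"rx":0,"ry":0,"rz":0,"tx":-0.6,"ty":-0.9,"tz":0,"grip":1},{"rx":0,"ry":0,"rz":0,"tx":-0.6,"ty":-0.9,"tz":0,"grip":1},{"rx":0,"ry":0,"rz":0,"tx":-0.6,"ty":-0.9,"tz":0,"grip":1}]' 20; python3 st.py "[.445,-.0745,.3]"
```

```text
time_s: 1.37
ee_pos: [0.381, 0.0793, 0.3005]
eef_rot: [-3.138, -0.0, 2.945]
force: [0.3, 1.1, -0.1]
grip_width: 0.0038
1.3667 [0.381  0.0793 0.3005] [-3.138 -0.     2.945] F [ 0.3  1.1 -0.1] g 0.0038 shares to go [-2.32 -3.46  0.02]
```

```bash
python3 -m pendant '[{"rx":0,"ry":0,"rz":0.3,"tx":-0.6,"ty":-0.9,"tz":0,"grip":1},{"rx":0,"ry":0,"rz":0,"tx":-0.6,"ty":-0.9,"tz":0,"grip":1},{"rx":0,"ry":0,"rz":0,"tx":-0.6,"ty":-0.9,"tz":0,"grip":1},{"rx":0,"ry":0,"rz":0,"tx":-0.4,"ty":-0.7,"tz":0.3,"grip":1},{"rx":0,"ry":0,"rz":0,"tx":0,"ty":0,"tz":0.7,"grip":1},{"rx":0,"ry":0,"rz":0,"tx":0,"ty":0,"tz":0.7,"grip":1},{"rx":0,"ry":0,"rz":0,"tx":0,"ty":0,"tz":0.2,"grip":1}]' 20; python3 st.py "[.445,-.0745,.214]"
```

```text
time_s: 1.95
ee_pos: [0.4374, -0.0785, 0.2249]
eef_rot: [-3.138, 0.008, 2.913]
force: [0.6, 0.3, -0.4]
grip_width: 0.0006
1.95 [ 0.4374 -0.0785  0.2249] [-3.138  0.008  2.913] F [ 0.6  0.3 -0.4] g 0.0006 shares to go [-0.16  0.14  0.27]
```

```bash
python3 -m pendant '[{"rx":0,"ry":0,"rz":0,"tx":-0.16,"ty":0.1,"tz":0.25,"grip":1},{"rx":0,"ry":0,"rz":0,"tx":0,"ty":0,"tz":0,"grip":1}]' 20; python3 st.py "[.445,-.0745,.194]"
python3 - <<'E'
from h import *
from station import ctrl
for n in("side","top"):
    c=ctrl.camera(n);x,y=map(int,proj(c,[.445,-.0745,.097]));crop(c["pixels"],max(0,min(x-130,380)),y-110,260,195,3,f"pics/{n}1.png");print(x,y)
E
```

```text
time_s: 2.12
ee_pos: [0.4441, -0.0761, 0.2133]
eef_rot: [-3.138, 0.004, 2.913]
force: [-0.0, 0.1, -0.8]
grip_width: 0.0001
2.1167 [ 0.4441 -0.0761  0.2133] [-3.138  0.004  2.913] F [-0.   0.1 -0.8] g 0.0001 shares to go [-0.01  0.05  0.48]
420 225
387 313
```

View pics/side1.png

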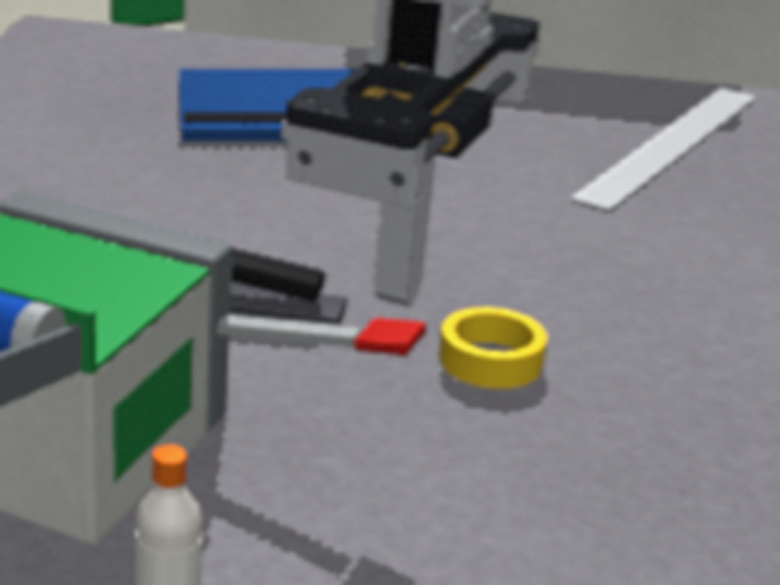

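View pics/top1.png

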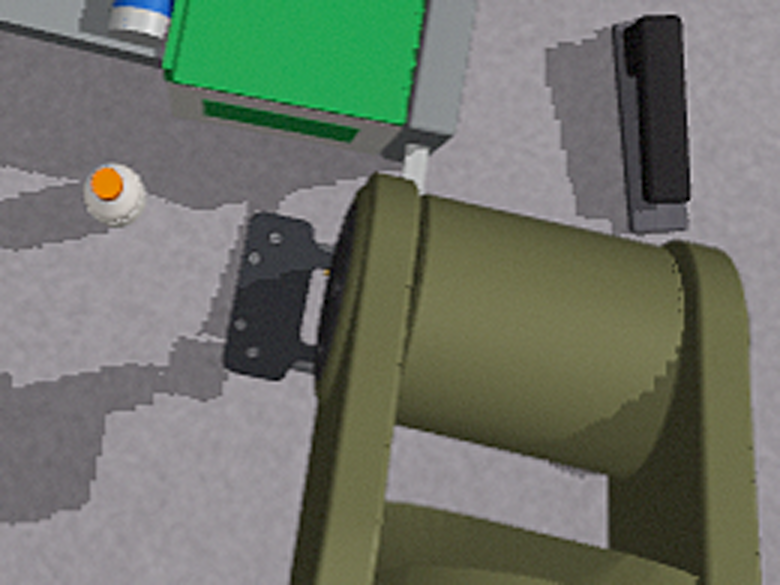

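The side picture shows the closed fingertips just above the paddle (crop 395,300 vs paddle 390,335), and nothing else is close to them. Now I'll press down.

```bash
python3 -m pendant '[{"rx":0,"ry":0,"rz":0,"tx":0,"ty":0.04,"tz":0.2,"grip":1},{"rx":0,"ry":0,"rz":0,"tx":0,"ty":0,"tz":0.15,"grip":1},{"rx":0,"ry":0,"rz":0,"tx":0,"ty":0,"tz":0.12,"grip":1},{"rx":0,"ry":0,"rz":0,"tx":0,"ty":0,"tz":0.12,"grip":1},{"rx":0,"ry":0,"rz":0,"tx":0,"ty":0,"tz":0.12,"grip":1}]' 20; python3 st.py "[.445,-.0745,.156]"
```

```text
time_s: 2.63
ee_pos: [0.4455, -0.0741, 0.189]
eef_rot: [-3.137, 0.013, 2.915]
force: [-2.8, 0.2, 5.2]
grip_width: 0.0001
2.6333 [ 0.4455 -0.0741  0.189 ] [-3.137  0.013  2.915] F [-2.8  0.2  5.2] g 0.0001 shares to go [ 0.02 -0.01  0.82]
```

Contact came at about the expected height, with a force of about 5 N. I'll keep going down.

```bash
python3 -m pendant '[{"rx":0,"ry":0,"rz":0,"tx":0,"ty":0,"tz":0.15,"grip":1},{"rx":0,"ry":0,"rz":0,"tx":0,"ty":0,"tz":0.15,"grip":1},{"rx":0,"ry":0,"rz":0,"tx":0,"ty":0,"tz":0.15,"grip":1},{"rx":0,"ry":0,"rz":0,"tx":0,"ty":0,"tz":0.15,"grip":1},{"rx":0,"ry":0,"rz":0,"tx":0,"ty":0,"tz":0.12,"grip":1}]' 20; python3 st.py "[.445,-.0745,.156]"
```

```text
time_s: 3.05
ee_pos: [0.4455, -0.0742, 0.1579]
eef_rot: [-3.137, 0.013, 2.915]
force: [1.5, -0.3, 3.3]
grip_width: 0.0002
3.05 [ 0.4455 -0.0742  0.1579] [-3.137  0.013  2.915] F [ 1.5 -0.3  3.3] g 0.0002 shares to go [ 0.01 -0.01  0.05]
```

```bash
python3 -m pendant '[{"rx":0,"ry":0,"rz":0,"tx":0,"ty":0,"tz":0.04,"grip":1},{"rx":0,"ry":0,"rz":0,"tx":0,"ty":0,"tz":0,"grip":1},{"rx":0,"ry":0,"rz":0,"tx":0,"ty":0,"tz":0,"grip":1},{"rx":0,"ry":0,"rz":0,"tx":0,"ty":0,"tz":0,"grip":1},{"rx":0,"ry":0,"rz":0,"tx":0,"ty":0,"tz":0,"grip":1},{"rx":0,"ry":0,"rz":0,"tx":0,"ty":0,"tz":0,"grip":1},{"rx":0,"ry":0,"rz":0,"tx":0,"ty":0,"tz":0,"grip":1},{"rx":0,"ry":0,"rz":0,"tx":0,"ty":0,"tz":0,"grip":1}]' 20; python3 st.py;  python3 - <<'E'
from h import *
from station import ctrl
for n in("side","top"):
    c=ctrl.camera(n);cv2.imwrite(f"pics/{n}2.png",c["pixels"])
E
```

```text
time_s: 3.72
ee_pos: [0.4458, -0.0743, 0.1554]
eef_rot: [-3.138, 0.013, 2.915]
force: [-2.9, 0.7, 3.4]
grip_width: 0.0004
3.7167 [ 0.4458 -0.0743  0.1554] [-3.138  0.013  2.915] F [-2.9  0.7  3.4] g 0.0004 shares to go [0. 0. 0.]
```

View pics/side2.png

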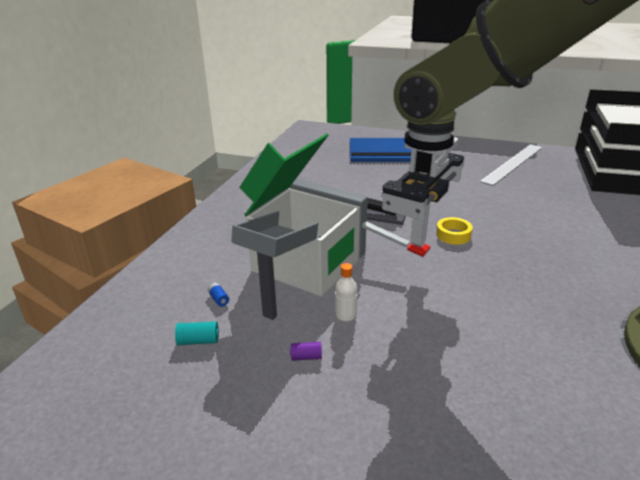

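View pics/top2.png

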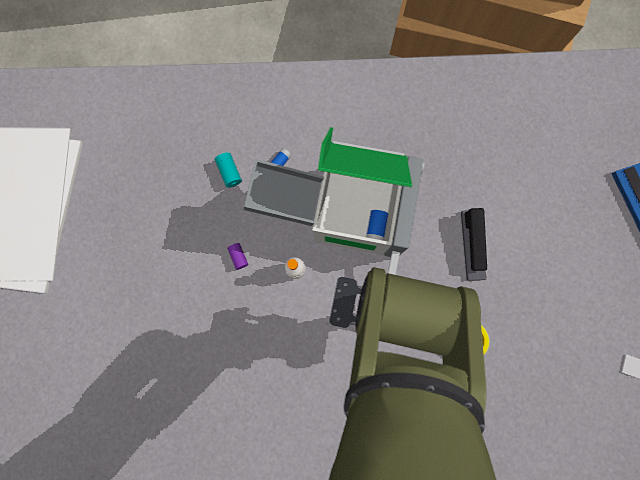

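The lid is open and the battery is inside the box (top 377,222); the chute is empty. Now I'll ease the lever up slowly, at about 20 mm/s.

```bash
python3 -m pendant '[{"rx":0,"ry":0,"rz":0,"tx":0,"ty":0,"tz":-0.04,"grip":1},{"rx":0,"ry":0,"rz":0,"tx":0,"ty":0,"tz":-0.04,"grip":1},{"rx":0,"ry":0,"rz":0,"tx":0,"ty":0,"tz":-0.04,"grip":1},{"rx":0,"ry":0,"rz":0,"tx":0,"ty":0,"tz":-0.04,"grip":1},{"rx":0,"ry":0,"rz":0,"tx":0,"ty":0,"tz":-0.04,"grip":1},{"rx":0,"ry":0,"rz":0,"tx":0,"ty":0,"tz":-0.04,"grip":1},{"rx":0,"ry":0,"rz":0,"tx":0,"ty":0,"tz":-0.04,"grip":1},{"rx":0,"ry":0,"rz":0,"tx":0,"ty":0,"tz":-0.04,"grip":1}]' 20; python3 st.py "[.446,-.0745,.194]"
python3 - <<'E'
from h import *
from station import ctrl
c=ctrl.camera("top");crop(c["pixels"],240,120,220,180,3.4,"pics/top3.png")
E
```

```text
time_s: 4.48
ee_pos: [0.4453, -0.0742, 0.1692]
eef_rot: [-3.137, 0.011, 2.915]
force: [-3.4, -0.3, 2.0]
grip_width: 0.0007
4.4833 [ 0.4453 -0.0742  0.1692] [-3.137  0.011  2.915] F [-3.4 -0.3  2. ] g 0.0007 shares to go [-0.03 -0.01 -0.62]
```

View pics/top3.png

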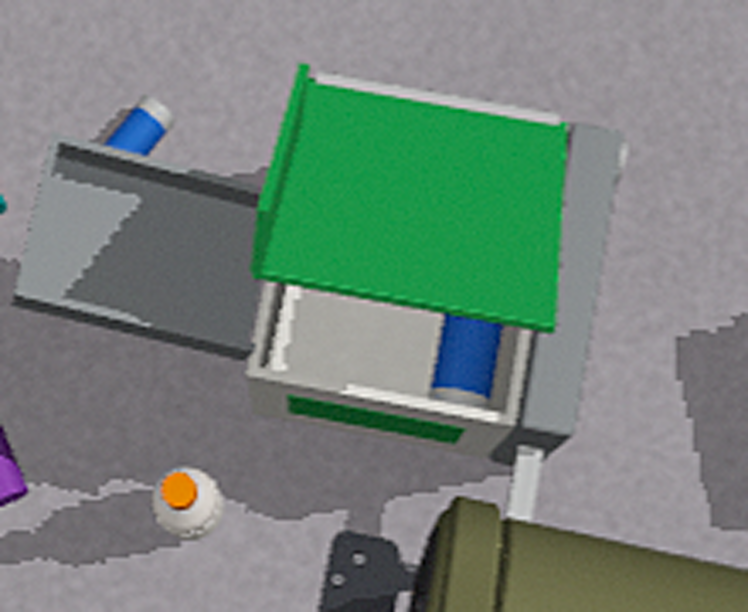

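The battery lies flat on the box floor (crop 468,350) and the lid is coming down under control. I'll continue a little slower.

```bash
python3 -m pendant '[{"rx":0,"ry":0,"rz":0,"tx":0,"ty":0,"tz":-0.04,"grip":1},{"rx":0,"ry":0,"rz":0,"tx":0,"ty":0,"tz":-0.04,"grip":1},{"rx":0,"ry":0,"rz":0,"tx":0,"ty":0,"tz":-0.03,"grip":1},{"rx":0,"ry":0,"rz":0,"tx":0,"ty":0,"tz":-0.03,"grip":1},{"rx":0,"ry":0,"rz":0,"tx":0,"ty":0,"tz":-0.03,"grip":1},{"rx":0,"ry":0,"rz":0,"tx":0,"ty":0,"tz":-0.03,"grip":1},{"rx":0,"ry":0,"rz":0,"tx":0,"ty":0,"tz":-0.03,"grip":1},{"rx":0,"ry":0,"rz":0,"tx":0,"ty":0,"tz":-0.03,"grip":1}]' 20; python3 st.py "[.446,-.0745,.194]"
```

```text
time_s: 5.2
ee_pos: [0.4459, -0.0743, 0.1815]
eef_rot: [-3.137, 0.014, 2.915]
force: [-0.5, 0.0, 4.4]
grip_width: 0.0009
5.2 [ 0.4459 -0.0743  0.1815] [-3.137  0.014  2.915] F [-0.5  0.   4.4] g 0.0009 shares to go [-0.01 -0.01 -0.31]
```

```bash
python3 -m pendant '[{"rx":0,"ry":0,"rz":0,"tx":0,"ty":0,"tz":-0.03,"grip":1},{"rx":0,"ry":0,"rz":0,"tx":0,"ty":0,"tz":-0.03,"grip":1},{"rx":0,"ry":0,"rz":0,"tx":0,"ty":0,"tz":-0.03,"grip":1},{"rx":0,"ry":0,"rz":0,"tx":0,"ty":0,"tz":-0.03,"grip":1},{"rx":0,"ry":0,"rz":0,"tx":0,"ty":0,"tz":-0.03,"grip":1},{"rx":0,"ry":0,"rz":0,"tx":0,"ty":0,"tz":-0.03,"grip":1}]' 20; python3 st.py "[.446,-.0745,.194]"
```

```text
time_s: 5.7
ee_pos: [0.4467, -0.0745, 0.1901]
eef_rot: [-3.137, 0.017, 2.915]
force: [1.2, -0.6, 3.1]
grip_width: 0.0001
5.7 [ 0.4467 -0.0745  0.1901] [-3.137  0.017  2.915] F [ 1.2 -0.6  3.1] g 0.0001 shares to go [ 0.02 -0.01 -0.1 ]
```

```bash
python3 -m pendant '[{"rx":0,"ry":0,"rz":0,"tx":0,"ty":0,"tz":-0.03,"grip":1},{"rx":0,"ry":0,"rz":0,"tx":0,"ty":0,"tz":-0.03,"grip":1},{"rx":0,"ry":0,"rz":0,"tx":0,"ty":0,"tz":-0.03,"grip":1},{"rx":0,"ry":0,"rz":0,"tx":0,"ty":0,"tz":-0.03,"grip":1},{"rx":0,"ry":0,"rz":0,"tx":0,"ty":0,"tz":-0.03,"grip":1},{"rx":0,"ry":0,"rz":0,"tx":0,"ty":0,"tz":-0.03,"grip":1},{"rx":0,"ry":0,"rz":0,"tx":0,"ty":0,"tz":-0.05,"grip":1},{"rx":0,"ry":0,"rz":0,"tx":0,"ty":0,"tz":-0.05,"grip":1}]' 20; python3 st.py "[.446,-.0745,.194]"
```

```text
time_s: 6.37
ee_pos: [0.4459, -0.0742, 0.2014]
eef_rot: [-3.137, 0.015, 2.915]
force: [-0.0, 0.2, -0.3]
grip_width: 0.0005
6.3667 [ 0.4459 -0.0742  0.2014] [-3.137  0.015  2.915] F [-0.   0.2 -0.3] g 0.0005 shares to go [-0.   -0.01  0.19]
```

Contact is gone, at 0 N and above rest height. I'll lift clear, back off and check.

```bash
python3 -m pendant '[{"rx":0,"ry":0,"rz":0,"tx":0,"ty":0,"tz":-0.5,"grip":1},{"rx":0,"ry":0,"rz":0,"tx":0,"ty":0,"tz":-0.8,"grip":1},{"rx":0,"ry":0,"rz":0,"tx":0.3,"ty":0,"tz":-0.8,"grip":1},{"rx":0,"ry":0,"rz":0,"tx":0.5,"ty":0,"tz":-0.5,"grip":1},{"rx":0,"ry":0,"rz":0,"tx":0.5,"ty":0,"tz":0,"grip":1},{"rx":0,"ry":0,"rz":0,"tx":0.5,"ty":0,"tz":0,"grip":1},{"rx":0,"ry":0,"rz":0,"tx":0,"ty":0,"tz":0,"grip":1},{"rx":0,"ry":0,"rz":0,"tx":0,"ty":0,"tz":0,"grip":1}]' 20; python3 st.py;  python3 - <<'E'
from h import *
from station import ctrl
for n in("side","top"):
    c=ctrl.camera(n);cv2.imwrite(f"pics/{n}4.png",c["pixels"])
    a=cv2.imread(f"pics/{n}0.png")
    if n=="side": crop(np.vstack([a[170:300,220:480],c["pixels"][170:300,220:480]]),0,0,260,260,2.3,"pics/cmp.png")
E
```

```text
time_s: 7.03
ee_pos: [0.37, -0.0562, 0.3094]
eef_rot: [-3.138, 0.01, 2.915]
force: [0.3, -0.4, 0.2]
grip_width: 0.0005
7.0333 [ 0.37   -0.0562  0.3094] [-3.138  0.01   2.915] F [ 0.3 -0.4  0.2] g 0.0005 shares to go [0. 0. 0.]
```

View pics/cmp.png

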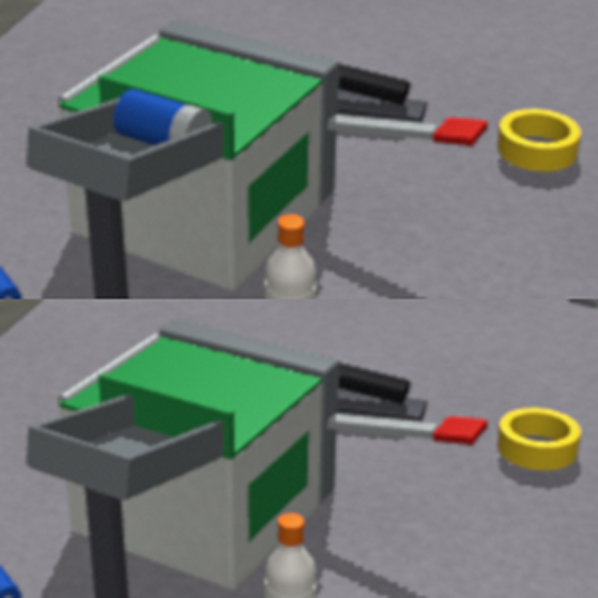

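View pics/top4.png

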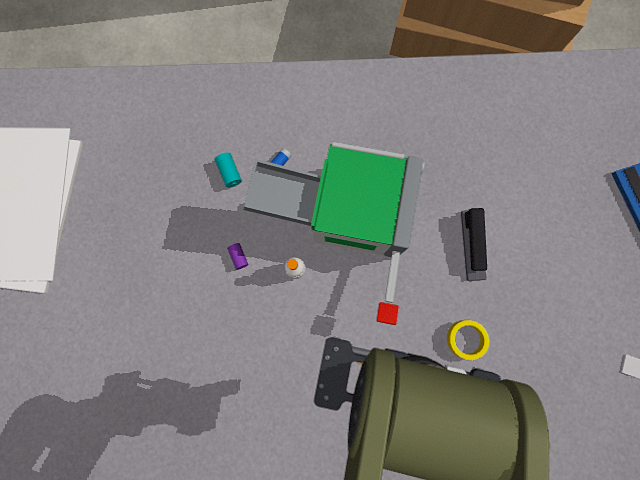

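The lid is shut and the paddle is back at rest, at the same pixels as at the start (388,313). The chute is empty, and the stapler, tape and glue have not moved. I'm handing it in.

```bash
python3 -c "
from station import ctrl
print(ctrl.hand_in())"
```

```text
the job is handed in; nothing more can be done
None
```

The job is done and handed in: the battery is in the box and the lid is fully shut. I pressed the paddle with the closed fingertips nearly to its stop and held it until the battery was seen in the box. Then I eased the lever up at about 15–20 mm/s at the paddle, well under the 65 mm/s slam limit, lifted off and backed away.

- **Last pictures:** the lid and paddle are back where they started, and the chute is empty. I last saw the battery on the box floor as the lid came down. The stapler, tape and glue have not moved.
- **Readings:** the force readings I took while pressing were about 5 N at most, and about 0 N after letting go. The clock was at about 7 s of the 38 s allowed.
- **Failures:** the first move command was refused for missing keys and nothing moved. No check failed or disagreed. The hand-in reports no verdict.

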